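# Sort steel balls over a sloped bar sorter

### The arm

A 6-joint arm with a two-finger parallel gripper is mounted at the origin on the work surface; the furniture and walls round the work are solid. World frame = base frame: x ahead of the robot, y to its left, z up, the work surface at z = 0. Lengths are in m, angles in rad, forces in N, time in s.
With the tool pointing down it reaches from about 0.3 to 0.775 m from the base axis. Payload 14.6 kg.
Tool frame: the origin (TCP) lies midway between the tips of the shut fingers; the grasp point (between the pads) lies 19 mm behind it (ctrl.tcp_to_grasp is the distance from the TCP to the grasp point, in m); x points along the fingers, y is the direction in which the jaws open and shut, and the axes are right-handed (so a half turn about x gives the same grasp; the last joint's range is limited). The gripper opens to 94 mm and grips with 3 to 60 N. Pads are 16 mm wide; open, the fingers measure 119 mm over their backs; the gripper's body (75 mm by 177 mm) begins 78 mm behind the grasp point.
Start: joints at [-1.366, 0.3, 1.521, -0, 1.321, -0.067], TCP at [0.148, -0.53, 0.205] pointing down, gripper open.
Joint ranges: [-3.03, 3.03], [-0.79, 2.21], [0.23, 2.52], [-1.04, 4.18], [0, 3.07], [-2.55, 2.55]. Speed limits (rad/s): [2.22, 2.22, 2.57, 3.14, 3.14, 3.14].

### API

Orientations are given as [roll, pitch, yaw] about the fixed x, y, z axes, in that order (R = Rz(yaw) Ry(pitch) Rx(roll)).
In Python, from station import ctrl gives the robot as it stands.
- The arm moves only by the tool jog_arm, never from a script. Its argument "rows" is one flat list of numbers, 7 for each row, row after row: the shift along the world's x, y, z in m, then the turn, a rotation vector about the world's x, y, z in degrees, then the closure, from 0 (fully open) to 1 (shut). A call has 1 to 8 rows; each row shifts and turns the commanded pose from where the row before left it; what a row does not reach is not made up. A row lasts 1/12 s, in which the tool goes at most 41.7 mm and 7.16 degrees, less where a joint would pass 70% of its speed; a pose out of reach is approached as far as the arm can. A call with a gripper value outside its range is refused whole. The fingers move at their own pace and stop on an object; "squeeze" is the grip in N (left out, the last holds). Time passes only in rows, so rows that do not move let the fingers close. It gives the time, the measured TCP pose, the force and the opening at its end, in the units of the state.
- ctrl.get_obs(): the state, without advancing time (a new reading comes with each control period).
- ctrl.camera(name): name is "scene" or "top" or "wrist"; returns (picture, depth): 480x640x3 uint8, red, green, blue; 480x640 float32, m along the optical axis (not along the pixel's ray), 0 where there is no reading.
- ctrl.camera_model(name): a dict with "K" (3x3 intrinsics, pixels), "extrinsics" (4x4, takes a point from camera to world coordinates). Camera axes: x right, y down, z forward; pixel columns grow to the right and rows downward; lengths in m; the calibration is good to about 2 mm. A picture is of the moment at which its call begins: read the wrist's pose just before it. camera_model takes no time and is no camera call; for the wrist camera it gives the pose at the moment of the call.
- ctrl.hand_in(): hands the job in, once; it reports no verdict.
The state is a dict: "time_s": time; "qpos": joint angles; "joint_vel": joint speeds; "tau": joint torques, N m; "ee_pos": TCP position; "eef_rot": TCP orientation; "force": force on the tool from outside, world axes, zero at the start; "moment": the same for the moment, N m; "grip_width": finger opening in m.
Only numpy, scipy, OpenCV 4.12 (cv2) and the standard library are available. Lean on these libraries where they do the work, as an engineer would, in place of code of your own. Each camera call takes 0.05 s, during which the arm holds its last target.

### The job

Pick up the handled pan that holds the two steel balls and tip them out onto the upper end of the sloped bar sorter, so that the small ball drops through the bars into the space below and the large ball rolls down into the trough at the foot. Then set the emptied pan back down upright on the table.

Things in the scene. Friction and masses are not known exactly. Their poses are not given: they have to be found in the camera images.
- pan: Aluminium pan with the balls (not its empty twin), 90 mm long (x), 68 wide, walls 42 high, 180 g. Origin: centre of the underside, z up. Open pouring lip at x -45, z 19; the floor falls 6 deg from there to the back wall (+x). Fixed dark handle bar along y above it, centre x +8, z 88: 14 thick in x, 18 high, 68 long, on an upright at each end; pinch it with fingers closing along x.
- sorter: Fixed open plywood box on 40 mm legs, 300 mm long (x), 164 wide, 148 inside. Origin: its middle, on the table, z up. Deck falls 12 deg from head (+x, high end) to foot: landing board x 145 to 62 (top z 138 to 120), then 6 bars along the slope, 20 mm gaps, x 70 to -82 (z 121 to 89). Floors at z 46: below bars x -80 to 65, foot trough x -144 to -86. Wall tops: sides rise to z 175, head 159, foot 123.
- ball_large_center (a point): Centre of the large bare steel ball, 30 mm in diameter, 110 g: too big for the gaps between the bars. It lies loose at the back wall of the pan. It rolls out over the lip once the lip end is tipped down clearly more than 6 degrees; 25 to 30 degrees empties the pan in about a second.
- ball_small_center (a point): Centre of the small bare steel ball, 15 mm in diameter, 14 g: falls through the 20 mm gaps between the bars. Loose beside the large ball at the back wall of the pan.

How it is judged:
By the outcome, as a careful person would: the job done as asked, in the order asked, and still so for the second after the job is handed in, with the robot touching nothing.
It also fails if it takes over 54 s, if anything falls off the work surface, if the arm or the gripper's body presses on something with over 40 N, if the wrist force passes 120 N, or if a joint passes its speed limit or range.

## Working session

There is one attempt and no reset: what is moved stays moved. The work goes in short steps, Python scripts to look and compute and a tool call to move; the robot and the scene stay as the last step left them, time stands still between calls to the robot, and variables do not carry over. Pictures are saved under pics/ and viewed, and the job is handed in when it is done.

Besides the shell and the picture viewer there is one more tool, called by a JSON object that holds its "op" and its "data", one argument or row to a line. jog_arm: Moves the arm, as the interface text tells. Its arguments: {"type":"object","properties":{"rows":{"type":"array"},"squeeze":{"type":"number"}},"required":["rows"]}

```bash
mkdir -p pics; ls; python3 - <<'E'
from station import ctrl
import cv2,numpy as np
o=ctrl.get_obs();print({k:np.round(v,3) for k,v in o.items()})
for n in ["scene","top"]:
    p,d=ctrl.camera(n);cv2.imwrite(f"pics/{n}0.png",p[:,:,::-1]);np.savez(f"pics/{n}0.npz",p=p,d=d,**ctrl.camera_model(n))
    m=ctrl.camera_model(n);print(n,m["K"],np.round(m["extrinsics"],3))
E
```

```text
pics
{'time_s': np.float64(0.0), 'qpos': array([-1.366,  0.3  ,  1.522,  0.   ,  1.321, -0.067]), 'joint_vel': array([ 0.   ,  0.001, -0.001, -0.002, -0.001, -0.   ]), 'tau': array([-0.0000e+00, -5.3181e+01, -3.5274e+01,  7.1000e-02,  2.4000e-02,
       -0.0000e+00]), 'ee_pos': array([ 0.148, -0.53 ,  0.205]), 'eef_rot': array([-1.649,  1.57 ,  1.765]), 'force': array([ 1.389, -0.779,  0.392]), 'moment': array([0.034, 0.019, 0.023]), 'grip_width': np.float64(0.094)}
scene [[624.26702448   0.         330.75253712]
 [  0.         624.26702448 245.5743299 ]
 [  0.           0.           1.        ]] [[-0.973 -0.194  0.127  0.34 ]
 [-0.232  0.849 -0.475  0.745]
 [-0.016 -0.492 -0.871  1.296]
 [ 0.     0.     0.     1.   ]]
top [[493.91318283   0.         316.7830553 ]
 [  0.         493.91318283 241.77601809]
 [  0.           0.           1.        ]] [[-0.004 -0.997  0.079  0.381]
 [-1.     0.006  0.022  0.035]
 [-0.023 -0.079 -0.997  1.404]
 [ 0.     0.     0.     1.   ]]
```

View pics/scene0.png

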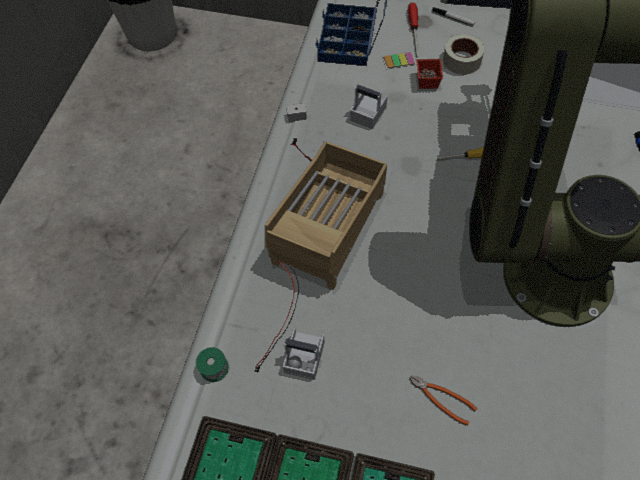

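View pics/top0.png

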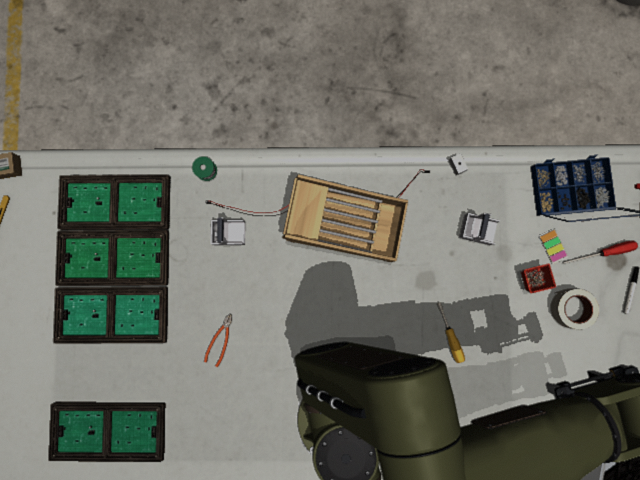

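```bash
python3 - <<'E'
import cv2,numpy as np
a=cv2.imread("pics/top0.png");s=cv2.imread("pics/scene0.png")
A=cv2.resize(a[205:255,200:260],None,fx=6.5,fy=6.5,interpolation=2);B=cv2.resize(a[200:250,450:510],None,fx=6.5,fy=6.5,interpolation=2)
C=cv2.resize(s[325:385,270:330],None,fx=5,fy=5,interpolation=2);D=cv2.resize(s[75:135,340:400],None,fx=5,fy=5,interpolation=2)
cv2.imwrite("pics/c1.png",np.hstack([A,B]));cv2.imwrite("pics/c2.png",np.hstack([C,D]))
cv2.imwrite("pics/c3.png",cv2.resize(a[165:270,275:415],None,fx=5,fy=5,interpolation=2))
E
```

```text
(no output)
```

View pics/c1.png

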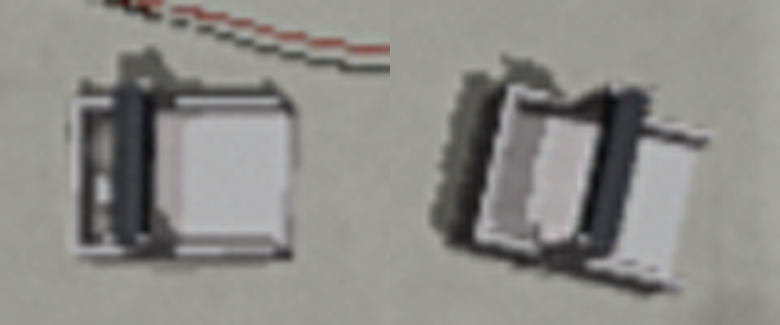

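View pics/c2.png

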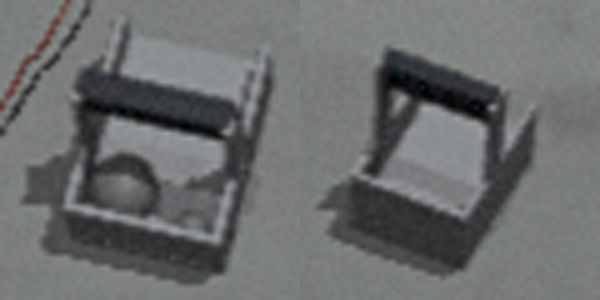

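View pics/c3.png

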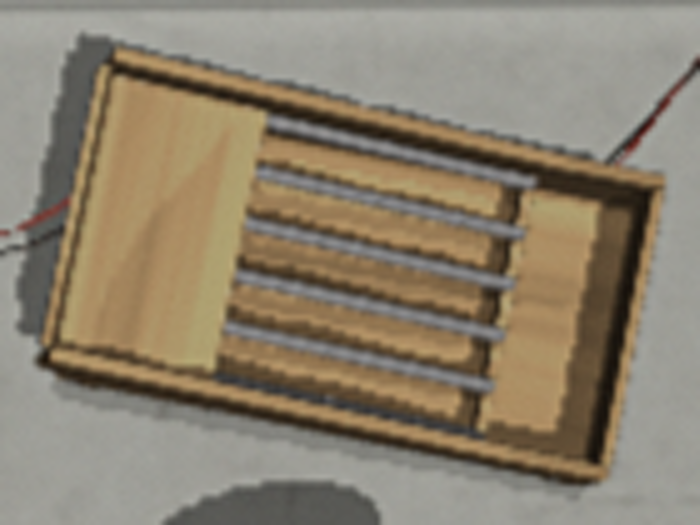

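```bash
cat > h.py <<'E'
import numpy as np,cv2
def load(n):
    z=np.load(f"pics/{n}.npz");return z["p"],z["d"],z["K"],z["extrinsics"]
def cloud(d,K,E):
    v,u=np.mgrid[:480,:640];P=np.stack([(u-K[0,2])/K[0,0]*d,(v-K[1,2])/K[1,1]*d,d],-1)
    return P@E[:3,:3].T+E[:3,3]
def ray(u,v,z,K,E):
    r=E[:3,:3]@np.array([(u-K[0,2])/K[0,0],(v-K[1,2])/K[1,1],1]);c=E[:3,3];return c+r*(z-c[2])/r[2]
def rect(X,ctr=True):
    (c,s,a)=cv2.minAreaRect((X[:,:2]*1000).astype(np.float32));return np.round(c,1),np.round(s,1),a
E
python3 - <<'E'
from h import *
for n in ["top0","scene0"]:
    p,d,K,E=load(n);W=cloud(d,K,E);g=p.mean(2)
    ok=d>0
    # table level
    t=ok&(np.abs(W[...,2])<.03)&(W[...,0]>.3)&(W[...,0]<.6)&(np.abs(W[...,1])<.3);print(n,"table z",np.median(W[t][:,2]))
    if n=="top0": box=np.zeros_like(ok);box[205:250,205:252]=1;sb=np.zeros_like(ok);sb[160:275,275:415]=1
    else: box=np.zeros_like(ok);box[322:385,275:330]=1;sb=np.zeros_like(ok);sb[135:290,260:392]=1
    m=ok&box&(W[...,2]>.075);print("handle",m.sum(),W[m].mean(0),rect(W[m]), np.percentile(W[m][:,2],[10,50,90]))
    m=ok&box&(W[...,2]>.012)&(W[...,2]<.05);print("pan",m.sum(),rect(W[m]),np.percentile(W[m][:,2],[50,98]))
    m=ok&sb&(W[...,2]>.1);print("sorter",m.sum(),rect(W[m]),W[m][:,2].max())
E
```

```text
top0 table z -0.0011840070750117615
handle 163 [0.51987893 0.32517896 0.09340203] (array([519.9, 326.6]), array([18.9, 67.5]), 89.41759490966797) [0.08782643 0.09420552 0.09818266]
pan 623 (array([535.2, 313.7]), array([ 99. , 115.6]), 78.0244369506836) [0.0186235  0.04372557]
sorter 3710 (array([544.5,  -8.4]), array([306.3, 164.6]), 78.1924057006836) 0.17414505407408853
scene0 table z -0.0007262830953389532
handle 300 [0.52169828 0.32902358 0.0937123 ] (array([521.8, 327.8]), array([18.3, 68.9]), 88.87574005126953) [0.08632371 0.09512722 0.09864442]
pan 1046 (array([539.3, 310.3]), array([111.2, 104.5]), 89.83861541748047) [0.02148095 0.04514823]
sorter 5266 (array([546.2,  -8.2]), array([311.5, 166.1]), 78.170654296875) 0.1741713936839422
```

```bash
cat >> h.py <<'E'
from scipy.spatial.transform import Rotation as Ro
def Rt(o): r=np.array(o["eef_rot"]);return Ro.from_euler("xyz",r)
E
python3 - <<'E'
from h import *
from station import ctrl
o=ctrl.get_obs();M=Rt(o).as_matrix();print(np.round(M,3),np.degrees(np.arctan2(M[1,1],M[0,1])))
# refined pan yaw via rim edges (bright side walls) & handle pca
for n in ["top0","scene0"]:
    p,d,K,E=load(n);W=cloud(d,K,E)
    box=np.zeros(d.shape,bool)
    if n=="top0":box[205:250,205:252]=1
    else: box[322:385,275:330]=1
    m=box&(W[...,2]>.086);X=W[m][:,:2];l=cv2.fitLine(X.astype(np.float32),2,0,.001,.001).ravel();print(n,np.degrees(np.arctan2(l[1],l[0])),l[2:])
    m=(box&(W[...,2]>.075)).astype(np.uint8)
    cs,_=cv2.findContours(m,0,1);r=cv2.minAreaRect(max(cs,key=len));
    print([np.round(ray(*q,.095,K,E),4)[:2] for q in cv2.boxPoints(r)])
E
```

```text
[[-0.     0.268 -0.963]
 [ 0.001 -0.963 -0.268]
 [-1.    -0.001 -0.   ]] -74.42876511959761
top0 59.225277 [0.5177849  0.31998736]
[array([0.5533, 0.3347]), array([0.5531, 0.3132]), array([0.4859, 0.3124]), array([0.486 , 0.3339])]
scene0 -65.741264 [0.511021   0.35168687]
[array([0.5554, 0.3417]), array([0.5568, 0.3179]), array([0.4867, 0.3183]), array([0.4859, 0.3418])]
```

{"op": "jog_arm", "data": {
  "rows": [0,0,0.02,0,0,5,0,0,0,0.02,0,0,5,0,0.012,0.027,0.015,0,0,5,0,0.012,0.027,0.01,0,0,5,0,0.012,0.027,0,0,0,5,0,0.012,0.027,0,0,0,5,0,0.012,0.027,0,0,0,5,0,0.012,0.027,0,0,0,5,0],
  "squeeze": 50
}}

```text
time_s: 0.77
ee_pos: [0.2199, -0.3663, 0.2702]
eef_rot: [-2.239, 1.57, 1.876]
force: [0.2, -1.1, 0.4]
grip_width: 0.0941
```

{"op": "jog_arm", "data": {
  "rows": [0.012,0.027,0,0,0,5,0,0.012,0.027,0,0,0,5,0,0.012,0.027,0,0,0,5,0,0.012,0.027,0,0,0,5,0,0.012,0.027,0,0,0,5,0,0.012,0.027,0,0,0,5,0,0.012,0.027,0,0,0,5,0,0.012,0.027,0,0,0,5,0]
}}

```text
time_s: 1.43
ee_pos: [0.3158, -0.1504, 0.2704]
eef_rot: [0.564, 1.571, -0.906]
force: [0.6, -0.8, -0.4]
grip_width: 0.094
```

{"op": "jog_arm", "data": {
  "rows": [0.012,0.027,0,0,0,5,0,0.012,0.027,0,0,0,5,0,0.012,0.027,0,0,0,5,0,0.012,0.027,0,0,0,5,0,0.012,0.027,0,0,0,5,0,0.012,0.027,0,0,0,5,0,0.012,0.027,0,0,0,5,0,0.012,0.027,0,0,0,5,0]
}}

```text
time_s: 2.1
ee_pos: [0.4119, 0.0658, 0.2703]
eef_rot: [-1.946, 1.571, -2.717]
force: [1.3, -0.7, 0.1]
grip_width: 0.094
```

{"op": "jog_arm", "data": {
  "rows": [0.0136,0.0326,0,0,0,5.5,0,0.0136,0.0326,0,0,0,5.5,0,0.0136,0.0326,0,0,0,5.5,0,0.0136,0.0326,0,0,0,5.5,0,0.0136,0.0326,0,0,0,5.5,0,0.0136,0.0326,0,0,0,5.5,0,0.0136,0.0326,0,0,0,5.5,0,0.0136,0.0326,0,0,0,5.5,0]
}}

```text
time_s: 2.77
ee_pos: [0.5207, 0.3267, 0.2699]
eef_rot: [-2.557, 1.57, -2.559]
force: [1.3, -0.6, 0.1]
grip_width: 0.0942
```

```bash
python3 - <<'E'
from h import *
from station import ctrl
o=ctrl.get_obs();M=Rt(o).as_matrix();print(o["time_s"],o["ee_pos"],np.round(o["qpos"],2),np.degrees(np.arctan2(M[1,1],M[0,1])))
m=ctrl.camera_model("wrist");p,d=ctrl.camera("wrist");cv2.imwrite("pics/w1.png",p[:,:,::-1]);np.savez("pics/w1.npz",p=p,d=d,**m)
W=cloud(d,m["K"],m["extrinsics"])
k=(d>0)&(W[...,2]>.078)&(W[...,2]<.11)&(np.hypot(W[...,0]-.52,W[...,1]-.327)<.06);print(k.sum(),rect(W[k]))
k=(d>0)&(W[...,2]>.036)&(W[...,2]<.05)&(np.hypot(W[...,0]-.52,W[...,1]-.31)<.09);print(k.sum(),rect(W[k]))
E
```

```text
2.7667 [0.52066473 0.32673359 0.26993353] [ 0.5   0.41  1.22 -0.    1.51 -1.07] 89.85377101875122
890 (array([519.7, 328.1]), array([17.7, 67.4]), 89.49542236328125)
979 (array([519.4, 319.7]), array([90.1, 67.7]), 89.77359008789062)
```

View pics/w1.png

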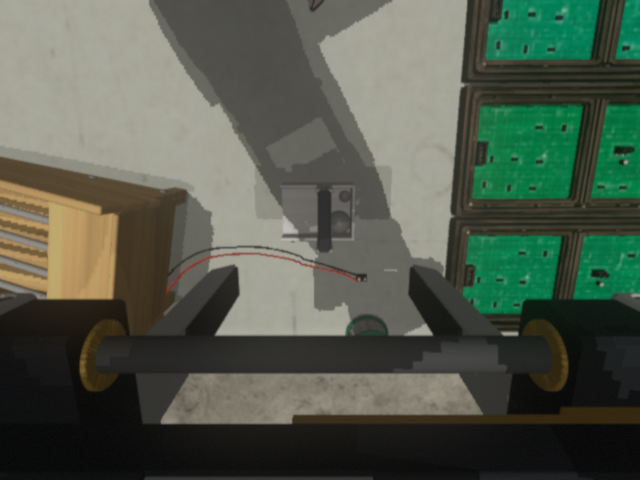

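The wrist view confirms the pan at about (318,212), with its bar at (323,218), the large ball at (340,219) and the small one at (344,197). The yaw is about 89.7°. I'll descend and grip now.

{"op": "jog_arm", "data": {
  "rows": [-0.001,0.001,-0.03,0,0,0,0,0,0,-0.03,0,0,0,0,0,0,-0.03,0,0,0,0,0,0,-0.03,0,0,0,0,0,0,-0.03,0,0,0,0,0,0,-0.026,0,0,0,0,0,0,-0.015,0,0,0,0,0,0,-0.01,0,0,0,0]
}}

```text
time_s: 3.48
ee_pos: [0.5185, 0.3254, 0.0669]
eef_rot: [-2.635, 1.567, -2.642]
force: [0.5, -0.7, 1.0]
grip_width: 0.0937
```

{"op": "jog_arm", "data": {
  "rows": [0,0,0,0,0,0,0.4,0,0,0,0,0,0,0.6,0,0,0,0,0,0,0.75,0,0,0,0,0,0,0.85,0,0,0,0,0,0,0.95,0,0,0,0,0,0,1,0,0,0,0,0,0,1,0,0,0,0,0,0,1]
}}

```text
time_s: 4.15
ee_pos: [0.5195, 0.326, 0.0697]
eef_rot: [0.483, 1.571, 0.475]
force: [0.3, 0.2, -0.2]
grip_width: 0.0441
```

{"op": "jog_arm", "data": {
  "rows": [0,0,0,0,0,0,1,0,0,0,0,0,0,1,0,0,0,0,0,0,1,0,0,0,0,0,0,1]
}}

```text
time_s: 4.48
ee_pos: [0.5194, 0.326, 0.0694]
eef_rot: [-2.512, 1.571, -2.52]
force: [0.2, -0.7, -0.0]
grip_width: 0.0175
```

{"op": "jog_arm", "data": {
  "rows": [0,0,0,0,0,0,1,0,0,0,0,0,0,1,0,0,0,0,0,0,1,0,0,0,0,0,0,1]
}}

```text
time_s: 4.82
ee_pos: [0.5195, 0.3261, 0.0695]
eef_rot: [0.907, 1.571, 0.899]
force: [-0.3, 0.4, -1.0]
grip_width: 0.0137
```

{"op": "jog_arm", "data": {
  "rows": [0,0,0.003,0,0,0,1,0,0,0.006,0,0,0,1,0,0,0.01,0,0,0,1,0,0,0.015,0,0,0,1,0,0,0.015,0,0,0,1,0,0,0.012,0,0,0,1,0,0,0.006,0,0,0,1,0,0,0.003,0,0,0,1]
}}

```text
time_s: 5.48
ee_pos: [0.5197, 0.3262, 0.1408]
eef_rot: [0.489, 1.569, 0.481]
force: [0.1, -0.3, -2.9]
grip_width: 0.0136
```

```bash
python3 - <<'E'
from h import *
from station import ctrl
o=ctrl.get_obs();M=Rt(o).as_matrix();print(o["time_s"],o["ee_pos"],o["force"],o["grip_width"],np.round(M,3).tolist())
m=ctrl.camera_model("wrist");p,d=ctrl.camera("wrist");cv2.imwrite("pics/w2.png",p[:,:,::-1]);np.savez("pics/w2.npz",p=p,d=d,**m)
E
```

```text
5.4833 [0.51971157 0.32615316 0.14079251] [ 0.08173651 -0.2583423  -2.89186438] 0.013596319606230986 [[0.001, 0.007, 1.0], [0.001, 1.0, -0.007], [-1.0, 0.001, 0.001]]
```

View pics/w2.png

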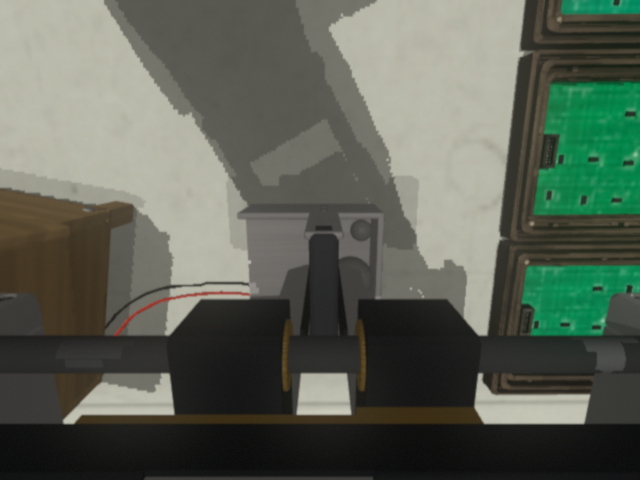

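{"op": "jog_arm", "data": {
  "rows": [0.001,-0.003,0.008,0,0,-1,1,0.002,-0.006,0.014,0,0,-1,1,0.003,-0.01,0.018,0,0,-1,1,0.004,-0.014,0.02,0,0,-1,1,0.005,-0.017,0.02,0,0,-1,1,0.006,-0.019,0.016,0,0,-1,1,0.006,-0.02,0.012,0,0,-1,1,0.006,-0.02,0.008,0,0,-1,1]
}}

```text
time_s: 6.2
ee_pos: [0.5527, 0.2159, 0.2567]
eef_rot: [0.374, 1.57, 0.225]
force: [1.0, -0.4, -3.1]
grip_width: 0.0137
```

{"op": "jog_arm", "data": {
  "rows": [0.006,-0.018,0.005,0,0,-1,1,0.005,-0.015,0.003,0,0,-1,1,0.004,-0.012,0,0,0,-1,1,0.004,-0.009,0,0,0,-0.4,1,0.003,-0.007,0,0,0,0,1,0.002,-0.005,0,0,0,0,1,0.001,-0.003,0,0,0,0,1,0,-0.0015,0,0,0,0,1]
}}

```text
time_s: 6.87
ee_pos: [0.5775, 0.1464, 0.2632]
eef_rot: [-2.851, 1.57, -3.057]
force: [0.1, 0.4, -4.1]
grip_width: 0.0137
```

```bash
python3 - <<'E'
from h import *
from station import ctrl
o=ctrl.get_obs();M=Rt(o).as_matrix();print(o["time_s"],o["ee_pos"],o["force"],o["qpos"],np.degrees(np.arctan2(M[1,1],M[0,1])))
for n in ["wrist","scene","top"]:
    m=ctrl.camera_model(n);p,d=ctrl.camera(n);cv2.imwrite(f"pics/{n}3.png",p[:,:,::-1]);np.savez(f"pics/{n}3.npz",p=p,d=d,**m)
    if n=="wrist":w=p
    if n=="scene":s=p
cv2.imwrite("pics/m3.png",np.hstack([cv2.resize(w,(400,300)),cv2.resize(s[120:360,200:520],(400,300))])[:,:,::-1])
# plan: tilt steps about sorter +y axis
c,s=.2045,.979
print("tilt axis (lip down) world",(-(-s)*1,-c))
E
```

```text
6.8667 [0.57749943 0.14643253 0.26318509] [ 0.06565889  0.44443559 -4.11167767] [ 1.86839278e-01  3.69301263e-01  1.29607868e+00  4.14319995e-05
  1.47661460e+00 -1.17776304e+00] 78.18573136043152
tilt axis (lip down) world (0.979, -0.2045)
```

View pics/m3.png

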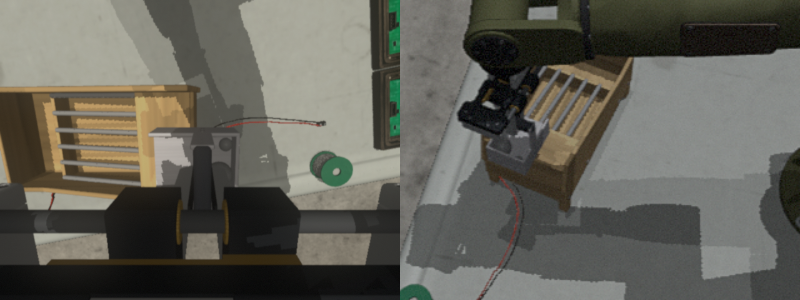

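{"op": "jog_arm", "data": {
  "rows": [-0.0002,-0.0009,-0.005,0.979,-0.2045,0,1,-0.0002,-0.0009,-0.005,0.979,-0.2045,0,1,-0.0002,-0.0009,-0.005,0.979,-0.2045,0,1,-0.0002,-0.0009,-0.005,0.979,-0.2045,0,1,0,0,0,0,0,0,1,0,0,0,0,0,0,1]
}}

```text
time_s: 7.52
ee_pos: [0.5765, 0.1425, 0.2432]
eef_rot: [1.579, 1.501, 1.372]
force: [-0.6, 0.7, -4.1]
grip_width: 0.0131
```

{"op": "jog_arm", "data": {
  "rows": [-0.0002,-0.001,-0.0005,0.979,-0.2045,0,1,-0.0002,-0.001,-0.0005,0.979,-0.2045,0,1,-0.0002,-0.001,-0.0005,0.979,-0.2045,0,1,-0.0002,-0.001,-0.0005,0.979,-0.2045,0,1,-0.0002,-0.001,-0.0005,0.979,-0.2045,0,1,-0.0002,-0.001,-0.0005,0.979,-0.2045,0,1,-0.0002,-0.001,-0.0005,0.979,-0.2045,0,1,-0.0002,-0.001,-0.0005,0.979,-0.2045,0,1]
}}

```text
time_s: 8.18
ee_pos: [0.5751, 0.1347, 0.2394]
eef_rot: [1.571, 1.36, 1.364]
force: [-0.4, 0.3, -3.4]
grip_width: 0.0139
```

{"op": "jog_arm", "data": {
  "rows": [-0.0002,-0.0011,0.0006,0.979,-0.2045,0,1,-0.0002,-0.0011,0.0006,0.979,-0.2045,0,1,-0.0002,-0.0011,0.0006,0.979,-0.2045,0,1,-0.0002,-0.0011,0.0006,0.979,-0.2045,0,1,-0.0002,-0.0011,0.0006,0.979,-0.2045,0,1,-0.0002,-0.0011,0.0006,0.979,-0.2045,0,1,-0.0002,-0.0011,0.0006,0.979,-0.2045,0,1,-0.0002,-0.0011,0.0006,0.979,-0.2045,0,1]
}}

```text
time_s: 8.85
ee_pos: [0.5735, 0.126, 0.2445]
eef_rot: [1.57, 1.22, 1.364]
force: [1.3, 0.0, -2.9]
grip_width: 0.0134
```

{"op": "jog_arm", "data": {
  "rows": [-0.0003,-0.0014,0.0006,1.224,-0.256,0,1,-0.0003,-0.0014,0.0006,1.224,-0.256,0,1,-0.0003,-0.0014,0.0006,1.224,-0.256,0,1,-0.0003,-0.0014,0.0006,1.224,-0.256,0,1,-0.0003,-0.0014,0.0006,1.224,-0.256,0,1,-0.0003,-0.0014,0.0006,1.224,-0.256,0,1,-0.0003,-0.0014,0.0006,1.224,-0.256,0,1,-0.0003,-0.0014,0.0006,1.224,-0.256,0,1]
}}

```text
time_s: 9.52
ee_pos: [0.571, 0.1147, 0.2491]
eef_rot: [1.571, 1.045, 1.365]
force: [-0.3, -0.7, -2.9]
grip_width: 0.0138
```

{"op": "jog_arm", "data": {
  "rows": [0,0,0,0,0,0,1,0,0,0,0,0,0,1,0,0,0,0,0,0,1,0,0,0,0,0,0,1,0,0,0,0,0,0,1,0,0,0,0,0,0,1,0,0,0,0,0,0,1,0,0,0,0,0,0,1]
}}

```text
time_s: 10.18
ee_pos: [0.571, 0.115, 0.2491]
eef_rot: [1.571, 1.047, 1.365]
force: [-0.2, 0.1, -2.3]
grip_width: 0.0133
```

```bash
python3 - <<'E'
from h import *
from station import ctrl
o=ctrl.get_obs();M=Rt(o).as_matrix();print(o["time_s"],o["ee_pos"],o["force"],np.round(M,3).tolist())
for n in ["wrist","scene","top"]:
    m=ctrl.camera_model(n);p,d=ctrl.camera(n);cv2.imwrite(f"pics/{n}4.png",p[:,:,::-1]);np.savez(f"pics/{n}4.npz",p=p,d=d,**m)
    if n=="wrist":w=p
    if n=="scene":s=p
    if n=="top":t=p
cv2.imwrite("pics/m4.png",np.vstack([np.hstack([cv2.resize(w,(400,300)),cv2.resize(s[120:300,220:460],(400,300))]),np.hstack([cv2.resize(t[150:285,260:440],(400,300))]*2)])[:,:,::-1])
E
```

```text
10.1833 [0.57104231 0.11499882 0.24906103] [-0.15165801  0.05972617 -2.33880429] [[0.102, 0.177, 0.979], [0.49, 0.848, -0.205], [-0.866, 0.5, -0.0]]
```

View pics/m4.png

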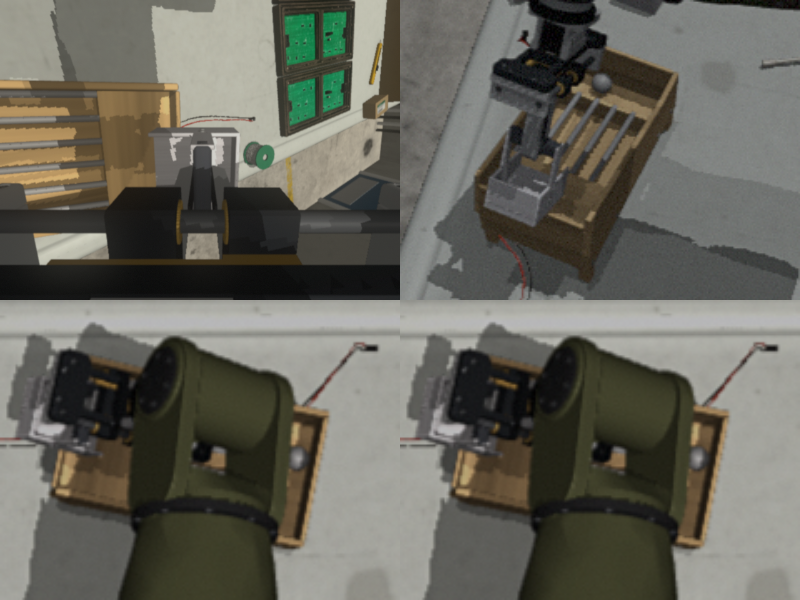

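```bash
python3 - <<'E'
import cv2,numpy as np
w=cv2.imread("pics/wrist4.png");s=cv2.imread("pics/scene4.png")
cv2.imwrite("pics/m5.png",np.hstack([cv2.resize(w[180:340,220:400],(400,356)),cv2.resize(s[120:300,260:400],(400,514))[:356]]))
cv2.imwrite("pics/m5.png",np.hstack([cv2.resize(w[180:340,220:400],(400,500)),cv2.resize(s[130:270,250:400],(400,500))]))
E
```

```text
(no output)
```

View pics/m5.png

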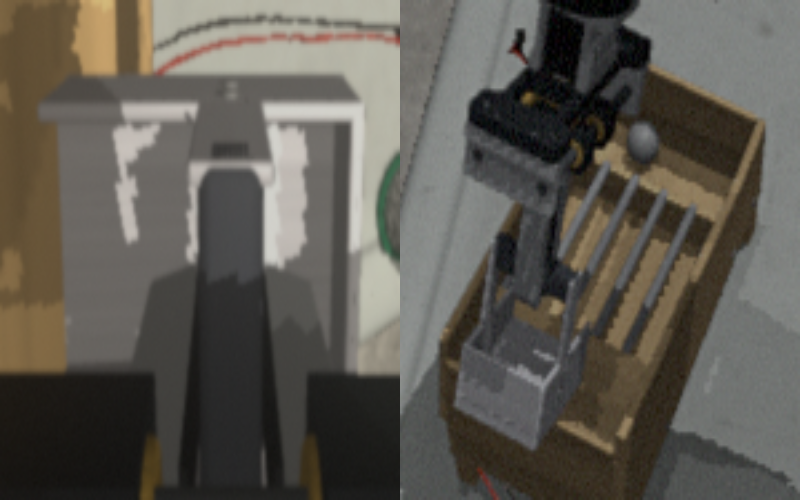

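{"op": "jog_arm", "data": {
  "rows": [0,0,0.01,0,0,0,1,0,0.002,0.012,-2.94,0.614,0,1,0.001,0.004,0.01,-3.916,0.818,0,1,0.001,0.006,0.004,-4.895,1.0225,0,1,0,0.008,0,-4.895,1.0225,0,1,0,0.01,0,-4.895,1.0225,0,1,-0.003,0.014,0,-4.895,1.0225,0,1,-0.004,0.018,0,-2.937,0.6135,0,1]
}}

```text
time_s: 11.0
ee_pos: [0.5662, 0.1775, 0.2863]
eef_rot: [-1.076, 1.566, -1.283]
force: [0.4, -0.8, -2.8]
grip_width: 0.0139
```

```bash
python3 - <<'E'
from h import *
from station import ctrl
o=ctrl.get_obs();M=Rt(o).as_matrix();print(o["time_s"],o["ee_pos"],o["force"],np.round(M,3).tolist())
E
```

```text
11.0 [0.56622317 0.17754516 0.28631524] [ 0.41583717 -0.77179956 -2.81382236] [[0.001, 0.206, 0.979], [-0.004, 0.979, -0.206], [-1.0, -0.004, 0.002]]
```

{"op": "jog_arm", "data": {
  "rows": [-0.006,0.018,0,0,0,1.4,1,-0.008,0.022,0,0,0,1.4,1,-0.008,0.023,0,0,0,1.4,1,-0.008,0.023,0,0,0,1.4,1,-0.008,0.022,0,0,0,1.4,1,-0.008,0.018,0,0,0,1.4,1,-0.006,0.014,0,0,0,1.4,1,-0.004,0.008,0,0,0,1.4,1]
}}

```text
time_s: 11.67
ee_pos: [0.5093, 0.3264, 0.2858]
eef_rot: [1.023, 1.57, 1.015]
force: [-0.5, -0.5, -2.5]
grip_width: 0.0134
```

{"op": "jog_arm", "data": {
  "rows": [0,0,-0.015,0,0,0,1,0,0,-0.03,0,0,0,1,0,0,-0.03,0,0,0,1,0,0,-0.03,0,0,0,1,0,0,-0.03,0,0,0,1,0,0,-0.025,0,0,0,1,0,0,-0.015,0,0,0,1,0,0,-0.01,0,0,0,1]
}}

```text
time_s: 12.33
ee_pos: [0.5098, 0.3243, 0.0985]
eef_rot: [-2.629, 1.569, -2.641]
force: [0.3, -0.3, -2.0]
grip_width: 0.0135
```

```bash
python3 - <<'E'
from h import *
from station import ctrl
o=ctrl.get_obs();M=Rt(o).as_matrix();print(o["time_s"],o["ee_pos"],o["force"],np.round(M,3).tolist())
for n in ["scene","top"]:
    m=ctrl.camera_model(n);p,d=ctrl.camera(n);cv2.imwrite(f"pics/{n}6.png",p[:,:,::-1])
    if n=="scene":s=p
    if n=="top":t=p
cv2.imwrite("pics/m6.png",np.hstack([cv2.resize(s[140:400,240:420],(400,578)),cv2.resize(t[160:280,190:420],(400,209)) if 0 else cv2.resize(s[140:290,260:390],(400,578))])[:,:,::-1])
cv2.imwrite("pics/t6.png",cv2.resize(t[150:290,195:425],(800,487))[:,:,::-1])
E
```

```text
12.3333 [0.50975971 0.32432197 0.09846225] [ 0.28669046 -0.27528603 -2.01482557] [[-0.002, 0.011, 1.0], [-0.001, 1.0, -0.011], [-1.0, -0.001, -0.002]]
```

View pics/m6.png

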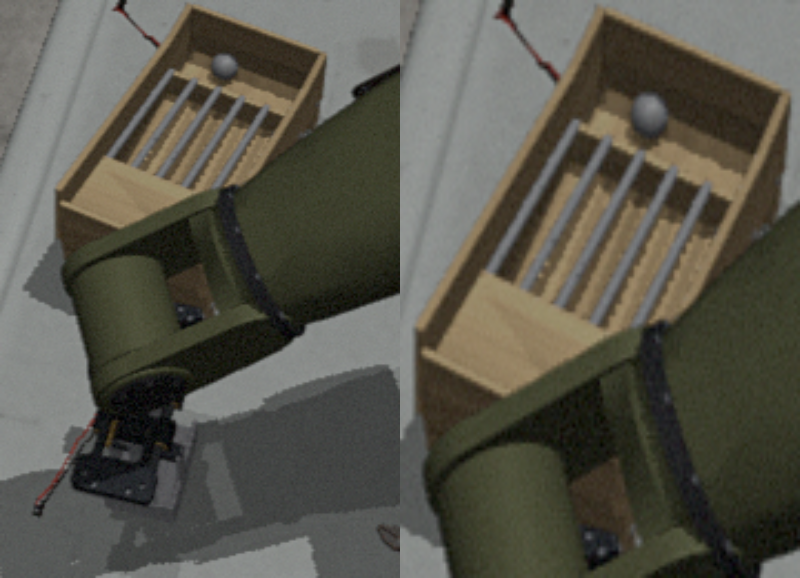

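View pics/t6.png

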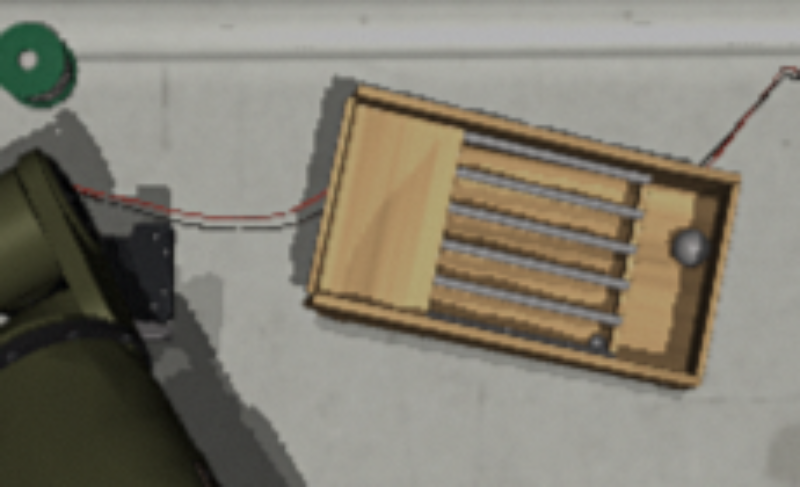

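The top view shows the large ball in the trough at (688,245). The small ball is at (597,343), by the lowest bar, and I'll check its height later. Next I'll lower the pan.

{"op": "jog_arm", "data": {
  "rows": [0,0,-0.01,0,0,0,1,0,0,-0.006,0,0,0,1,0,0,-0.003,0,0,0,1,0,0,0,0,0,0,1,0,0,0,0,0,0,1]
}}

```text
time_s: 12.85
ee_pos: [0.5101, 0.325, 0.0813]
eef_rot: [0.389, 1.57, 0.378]
force: [0.2, -0.2, -2.4]
grip_width: 0.0136
```

```bash
python3 - <<'E'
from h import *
from station import ctrl
o=ctrl.get_obs();print(o["time_s"],o["ee_pos"],o["force"])
p,d=ctrl.camera("top");m=ctrl.camera_model("top");W=cloud(d,m["K"],m["extrinsics"]);np.savez("pics/top7.npz",p=p,d=d,**m)
g=p.astype(int)
for (u,v) in [(195+597*230/800,150+343*140/487),(195+688*230/800,150+245*140/487)]:
    u0,v0=int(round(u)),int(round(v));print(u0,v0);print(np.round(W[v0-3:v0+4,u0-3:u0+4,2],3))
    w=W[v0,u0,:2]-[.5455,-.008];a=np.radians(78.2);print("sorter xy",w@[np.cos(a),np.sin(a)],w@[-np.sin(a),np.cos(a)])
E
```

```text
12.85 [0.51014971 0.32497849 0.08132632] [ 0.24182135 -0.1727534  -2.39582719]
367 249
[[0.04  0.048 0.054 0.053 0.045 0.049 0.076]
 [0.057 0.055 0.056 0.061 0.059 0.044 0.079]
 [0.058 0.058 0.062 0.065 0.052 0.053 0.085]
 [0.088 0.062 0.056 0.059 0.055 0.055 0.086]
 [0.091 0.093 0.087 0.091 0.091 0.085 0.084]
 [0.128 0.089 0.094 0.091 0.089 0.089 0.084]
 [0.127 0.128 0.123 0.119 0.124 0.122 0.084]]
sorter xy -0.07790907268887932 0.06342186404505966
393 220
[[0.066 0.071 0.069 0.072 0.072 0.076 0.07 ]
 [0.068 0.07  0.078 0.071 0.079 0.073 0.074]
 [0.068 0.075 0.071 0.076 0.074 0.072 0.074]
 [0.071 0.071 0.077 0.074 0.074 0.074 0.077]
 [0.071 0.075 0.07  0.072 0.075 0.076 0.073]
 [0.07  0.074 0.073 0.069 0.074 0.066 0.076]
 [0.069 0.066 0.073 0.075 0.07  0.064 0.066]]
sorter xy -0.13042380792842936 -0.026313470137210984
```

Heights agree: the small ball's top is at about 61 mm (floor 46 + 15) and the large ball's top at about 76 mm (46 + 30), so both are where they should be.

{"op": "jog_arm", "data": {
  "rows": [0,0,-0.005,0,0,0,1,0,0,-0.003,0,0,0,1,0,0,-0.002,0,0,0,1,0,0,-0.001,0,0,0,1,0,0,-0.001,0,0,0,1,0,0,0,0,0,0,1,0,0,0,0,0,0,1]
}}

```text
time_s: 13.48
ee_pos: [0.5102, 0.3249, 0.0694]
eef_rot: [0.379, 1.57, 0.368]
force: [-1.9, -2.1, 2.3]
grip_width: 0.0136
```

{"op": "jog_arm", "data": {
  "rows": [0,0,0,0,0,0,0.8,0,0,0,0,0,0,0.6,0,0,0,0,0,0,0.4,0,0,0,0,0,0,0.2,0,0,0,0,0,0,0.1,0,0,0,0,0,0,0,0,0,0,0,0,0,0,0,0,0,0,0,0,0]
}}

```text
time_s: 14.15
ee_pos: [0.51, 0.3249, 0.069]
eef_rot: [-1.251, 1.571, -1.262]
force: [-0.5, -0.0, -0.0]
grip_width: 0.0622
```

{"op": "jog_arm", "data": {
  "rows": [0,0,0,0,0,0,0,0,0,0,0,0,0,0,0,0,0,0,0,0,0]
}}

```text
time_s: 14.4
ee_pos: [0.5101, 0.3249, 0.069]
eef_rot: [-0.684, 1.571, -0.695]
force: [0.2, -0.6, -0.2]
grip_width: 0.0823
```

{"op": "jog_arm", "data": {
  "rows": [0,0,0.01,0,0,0,0,0,0,0.02,0,0,0,0,0,0,0.03,0,0,0,0,0,0,0.03,0,0,0,0,0,0,0.03,0,0,0,0,0,0,0.03,0,0,0,0,0,0,0.02,0,0,0,0,0,0,0.01,0,0,0,0]
}}

```text
time_s: 15.07
ee_pos: [0.5105, 0.3252, 0.2531]
eef_rot: [0.509, 1.566, 0.498]
force: [0.1, 0.3, 0.8]
grip_width: 0.0944
```

```bash
python3 - <<'E'
from h import *
from station import ctrl
o=ctrl.get_obs();print(o["time_s"],o["ee_pos"],o["force"])
m=ctrl.camera_model("wrist");p,d=ctrl.camera("wrist");W=cloud(d,m["K"],m["extrinsics"])
for lo,hi in [(.078,.11),(.036,.05)]:
    k=(d>0)&(W[...,2]>lo)&(W[...,2]<hi)&(np.hypot(W[...,0]-.51,W[...,1]-.316)<.09);print(k.sum(),rect(W[k]),W[k][:,2].max())
t,_=ctrl.camera("top")
cv2.imwrite("pics/m8.png",np.hstack([cv2.resize(p,(400,300)),cv2.resize(t[150:290,235:425],(400,300))])[:,:,::-1])
E
```

```text
15.0667 [0.51052078 0.32516154 0.2530891 ] [0.11392038 0.34853961 0.84468924]
1010 (array([510.7, 325.7]), array([17.9, 67.8]), 89.62736511230469) 0.10058241460900008
771 (array([510.7, 317.7]), array([90.1, 68.8]), 89.48115539550781) 0.04761571210935833
```

View pics/m8.png

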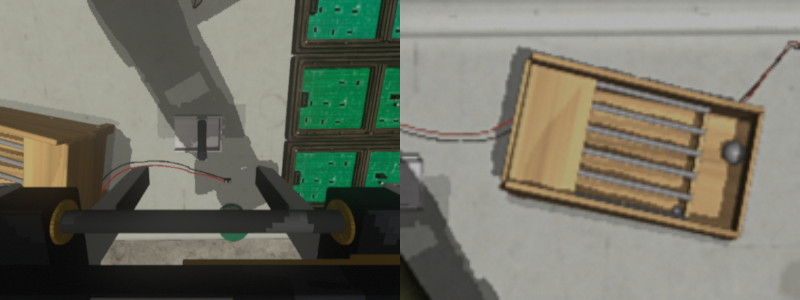

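The pan is upright and empty on the table at (198,133) in the wrist view. The large ball is in the trough at (733,152) and the small ball is under the bars at (678,210). The gripper is clear, so I'm handing in.

```bash
python3 - <<'E'
from station import ctrl
print(ctrl.hand_in())
E
```

```text
the job is handed in; nothing more can be done
None
```

I picked up the pan with the balls by its bar, tipped it to 30° over the landing board, and set the empty pan back upright on the table. I then opened the gripper, lifted clear and handed in at about 15 s of the 54 s allowed.

**Last checks:**
- **Balls:** Depth readings put the small ball's top at about 61 mm, so it is on the floor below the bars. The large ball's top is at about 76 mm, so it is on the trough floor. The last picture shows both still in place.
- **Pan:** It stands level about 10 mm from where it started, with its rim and bar at the expected heights and nothing inside.
- **Forces:** The readings I saw stayed around 5 N or less.

No check failed. The force reading with the empty pan was about 2.0 to 2.8 N, against about 1.8 N expected for 180 g. I put the difference down to sensor noise, and the pictures confirmed the pan was empty.

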